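# Rock a stuck specimen carrier out of its jaw fixture and hold it

## Task

The specimen carrier sits stuck in the slot of the small bench fixture, with the hooked lips of two stiff jaws over its shoulders, so a straight pull cannot free it. Grip it by its upright post and, with its foot still down in the slot, rock it side to side towards one jaw and then the other until it has pushed both jaws back far enough for their lips to clear the shoulders; then lift it straight out and finish while still holding it upright and still over the fixture, its foot just clear of the jaws (about 2 cm above their tops). Do not push on the jaws or base with the gripper, and leave the puck, vial and tweezers alone.

Things in the scene. Friction and masses are not known exactly. Their poses are not given: they have to be found in the camera images.
- base: Fixture fixed to the worktop: aluminium plate 80 (x) x 130 (y) x 22 mm high; origin at the centre of its underside, z up. In its top a slot 32 (x) x 14 (y) mm, floor 14 mm above the origin. A dark steel jaw stands on the slot's +y and -y side. Behind each, a guide block reaches out to y = +-64 mm, 48 mm high, and a 10 mm rod at 38 mm height sticks out to y = +-70 mm (more as the jaw slides out).
- base_mouth (a point): Point midway between the jaw lips, level with the jaw tops, 70 mm above the base's origin; axes as the base. Jaws at rest: 38 mm wide along x, inner faces 15.5 mm and outer faces 24.5 mm from the centre plane; each has a 6 mm thick lip at its top that reaches in to 11.5 mm from the centre plane.
- carrier_grip (a point): Loose specimen carrier, 0.14 to 0.28 kg: point on the axis of its grey upright post, 24 (x) x 16 (y) mm, whose top is 20 mm above this point; 42 mm of post stand above the jaws. Below it a steel body 34 x 30 (y) x 35 mm, flat shoulders 30 mm below this point, 2 mm under the lips; then a foot 30 x 12 (y) x 13 mm.
- carrier_foot (a point): Centre of the underside of the carrier's foot, 78 mm below carrier_grip; axes of the carrier, z up along the post. At the start it stands upright and centred on the slot floor (1 mm play each side), its axes along the base's. It rocks about its foot, leaning to the base's +y or -y.
- jaw_left (a joint): How far the jaw on the base's +y side is pushed outwards (along base +y), m: near 0 at the start, 0.008 at its stop. About 5 N of friction, no spring: it stays where it is pushed. Its lip clears the centred carrier's shoulder from 0.0035; the carrier must push both jaws beyond 0.003 (further is fine). Leaning the carrier 0.15 rad towards it pushes it to about 0.006.
- jaw_right (a joint): The same for the jaw on the base's -y side (positive outwards, along the base's -y).
- puck_mid (a point): Centre of a bystander: round moulded specimen puck 25 mm across, 20 mm high, standing on the worktop beside the fixture.
- vial_mid (a point): Centre of a bystander: capped sample vial 22 mm across, 52 mm high, standing on the worktop beside the fixture.
- tweezers_mid (a point): Centre of a bystander: steel tweezers 12 x 120 x 8 mm, lying on the worktop, long along their y.

How it is judged:
On the way, in this order (a step that is already met when the one before it is completed fails the run):
1. the carrier, its foot still in the slot, has pushed one jaw back by more than 3 mm (z of carrier_foot in the frame of base below 0.022 m and value of joint any of jaw_left, jaw_right above 0.003 m), for 0.05 s.
2. the carrier, its foot still in the slot, has pushed both jaws back by more than 3 mm (z of carrier_foot in the frame of base below 0.022 m and value of joint each of jaw_left, jaw_right above 0.003 m), for 0.05 s.
At the end, for the whole second after the job is handed in: The gripper holds the carrier upright (within 0.2 rad) and still, touching nothing of the fixture, its foot 5 to 45 mm above the jaw tops (75 to 115 mm above the base's underside) and within 30 mm of the fixture's centre seen from above; both jaws stand pushed back by more than 3 mm (z of carrier_foot in the frame of base between 0.075 and 0.115 m and horizontal distance between carrier_foot and base below 0.03 m and angle between carrier_foot's own z axis and vertical below 0.2 rad and contact force between the fingers and carrier above 1 N and contact force between carrier and base below 0.1 N and linear speed of carrier below 0.03 m/s and value of joint each of jaw_left, jaw_right above 0.003 m); the arm keeps its last pose, push and grip.
It fails at once if the gripper or arm presses on the base or jaws with more than 3 N (contact force between any of the fingers, the arm and base above 3 N).
It fails at once if the puck, vial or tweezers are moved by more than 20 mm (distance of any of puck_mid, vial_mid, tweezers_mid from where it was at the start of the episode above 0.02 m).
It also fails if it takes over 40 s, if anything falls off the work surface, if the arm or the gripper's body presses on something with over 40 N, if the wrist force passes 120 N, or if a joint passes its speed limit or range.

## Robot

A 6-joint arm with a two-finger parallel gripper is mounted at the origin on a cart in front of the work surface, level with it; the furniture and walls round the work are solid. World frame = base frame: x ahead of the robot, y to its left, z up, the work surface at z = 0. Lengths are in m, angles in rad, forces in N, time in s.
With the tool pointing down it reaches from about 0.375 to 0.925 m from the base axis. Payload 5.7 kg.
Tool frame: the origin (TCP) lies midway between the tips of the shut fingers; the grasp point (between the pads) lies 19 mm behind it; z points along the fingers, y is the line along which they close (so a half turn about z gives the same grasp; the last joint's range is limited). The gripper opens to 88 mm and grips with 3 to 60 N. Pads are 20 mm wide; open, the fingers measure 115 mm over their backs; the gripper's body (75 mm by 178 mm) begins 61 mm behind the grasp point.
Start: joints at [1.211, 0.359, 1.51, -0, 1.272, -0.115], TCP at [0.145, 0.582, 0.223] pointing down, gripper open.
Joint ranges: [-2.97, 2.97], [-1.01, 2.36], [0.21, 2.38], [-0.96, 4.11], [0.2, 2.71], [-2.98, 2.98]. Speed limits (rad/s): [2.39, 2.39, 3.14, 3.14, 3.14, 3.14].

## Interface

Orientations are given as [roll, pitch, yaw] about the fixed x, y, z axes, in that order (R = Rz(yaw) Ry(pitch) Rx(roll)).
In Python, from plant import env, viewer, models gives the robot as it stands.
- The arm moves only by the tool move_arm, never from a script. Its argument "commands" is a list that holds one entry, the list of rows, each a list of 7 numbers: the shift along the tool's x, y, z in m, then the turn, a rotation vector about the tool's x, y, z in degrees, then the closure in counts, from 0 (fully open) to 255 (shut). In form: [[[tx, ty, tz, wx, wy, wz, claw], ...]]. A call has exactly 8 rows; each row shifts and turns the commanded pose from where the row before left it, along the tool's axes as they then stand; what a row does not reach is not made up. A row lasts 1/12 s, in which the tool goes at most 41.7 mm and 7.16 degrees, less where a joint would pass 70% of its speed; a pose out of reach is approached as far as the arm can. A call is refused whole if a number of a shift passes 0.0417 or a number of a turn 7.16, either way. A call with a gripper value outside its range is refused whole. The fingers move at their own pace and stop on an object; the grip force is fixed at half the most. Time passes only in rows, so rows that do not move let the fingers close, or fill a call up. It gives the time, the measured TCP pose, the force, the opening and the grip force at its end, in the units of the state.
- env.read_state(): the state, without advancing time (a new reading comes with each control period).
- viewer.read_camera(name): name is "scene" or "top" or "wrist"; returns a dict with "frame" (384x512x3 uint8, red, green, blue), "K" (3x3 intrinsics, pixels), "camera_from_world" (4x4, takes a point from world to camera coordinates). Camera axes: x right, y up, looking along -z (the intrinsics and any distortion apply to the point x, -y, -z); pixel columns grow to the right and rows downward; lengths in m; the calibration is good to about 2 mm. A picture is of the moment at which its call begins. There is no depth.
- env.finish_job(): hands the job in; it is judged then, once.
Trained networks look in a picture, given as the dict that the camera call returned (one of the last four; its "shot" number tells which), for a name from the list of things; names that differ only in an ending like _2 or _b are one class to them, and where a whole thing is asked for, a point or a joint stands for the part that bears it (a point fixed in the world has none). Each returns a list of dicts, best first, with "score" (0 to 1); they miss things now and then, are a little off and sometimes report something else, mostly with a low value. They report only what shows in the picture. A call takes as long as a camera call.
- models.silhouettes(thing, picture): "pixels" (384x512 bool, what is visible of it) and "rect" ([centre column, centre row, width, height] in pixels, round what is visible of it).
- models.spot_point(thing, picture): "at" ([row, column] in pixels: a listed point, or the origin of a listed thing).
The state is a dict: "clock": time; "q": joint angles; "qd": joint speeds; "joint_torque": joint torques, N m; "position": TCP position; "tool_rot": TCP orientation; "wrist_force": force on the tool from outside, world axes, zero at the start; "moment": the same for the moment, N m; "finger_gap": finger opening in m; "grip_force": force on a finger pad.
Only numpy, scipy, OpenCV 4.12 (cv2) and the standard library are available. Lean on these libraries where they do the work, as an engineer would, in place of code of your own. Each camera call takes 0.05 s, during which the arm holds its last target. There are 200 camera calls.

## Working session

There is one attempt and no reset: what is moved stays moved. The work goes in short steps, Python scripts to look and compute and a tool call to move; the robot and the scene stay as the last step left them, time stands still between calls to the robot, and variables do not carry over. Pictures are saved under pics/ and viewed, at most 10 in all, crops included, and the job is handed in when it is done.

Besides the shell and the picture viewer there is one more tool, called after "Request:" as a command line: name --argument value ..., lists and objects as JSON in quotes. move_arm: Moves the arm, as the interface text tells. Its arguments: {"type":"object","properties":{"commands":{"type":"array","items":{"type":"array","items":{"type":"array","items":{"type":"number"}}}}},"required":["commands"]}

```bash
mkdir -p pics
cat > h.py <<'E'
import numpy as np, cv2
from plant import env, viewer, models
def ray(p,rc):
    K=np.array(p["K"]);T=np.array(p["camera_from_world"]);R=T[:3,:3]
    d=np.linalg.inv(K)@[rc[1],rc[0],1.]; d=R.T@(d*[1,-1,-1]); return -R.T@T[:3,3], d/np.linalg.norm(d)
def proj(p,X):
    K=np.array(p["K"]);T=np.array(p["camera_from_world"]);X=np.atleast_2d(X)
    c=X@T[:3,:3].T+T[:3,3]; u=(c*[1,-1,-1])@K.T; return u[:,:2]/u[:,2:]
def tri(rs):
    A=sum(np.eye(3)-np.outer(d,d) for o,d in rs); b=sum((np.eye(3)-np.outer(d,d))@o for o,d in rs)
    return np.linalg.solve(A,b)
E
python3 - <<'E'
from h import *
s=env.read_state(); print({k:np.round(v,3) for k,v in s.items()})
P={n:viewer.read_camera(n) for n in("scene","top")}
for n,p in P.items():
    cv2.imwrite(f"pics/{n}0.png",p["frame"][...,::-1]); print(n,[k for k in p], np.round(ray(p,(192,256)),3).tolist())
for t in("base","base_mouth","carrier_grip","carrier_foot","jaw_left","jaw_right","puck_mid","vial_mid","tweezers_mid"):
    rs=[]
    for n,p in P.items():
        r=models.spot_point(t,p)
        if r: rs.append(ray(p,r[0]["at"])); print(t,n,np.round(r[0]["at"],1),round(r[0]["score"],2))
    if len(rs)==2: print("   ",np.round(tri(rs),4))
E
```

```text
{'clock': np.float64(0.0), 'q': array([ 1.211,  0.36 ,  1.511, -0.   ,  1.273, -0.115]), 'qd': array([ 0.   , -0.   ,  0.001,  0.002, -0.001,  0.002]), 'joint_torque': array([-3.0000e-03, -5.1537e+01, -2.7073e+01,  6.7000e-02,  3.5000e-02,
       -0.0000e+00]), 'position': array([0.145, 0.581, 0.222]), 'tool_rot': array([-3.14 , -0.   ,  2.897]), 'wrist_force': array([-0.148, -0.081, -0.35 ]), 'moment': array([ 0.   , -0.02 ,  0.061]), 'grip_force': np.float64(0.0), 'finger_gap': np.float64(0.088)}
scene ['frame', 'K', 'camera_from_world', 'shot'] [[-0.032, -0.639, 0.64], [0.587, 0.553, -0.591]]
top ['frame', 'K', 'camera_from_world', 'shot'] [[0.334, -0.134, 1.203], [0.13, 0.017, -0.991]]
base scene [227.5 248.7] 0.88
base top [197.8 261.9] 0.57
    [ 0.4758 -0.1302 -0.003 ]
base_mouth scene [204.5 249.4] 0.71
base_mouth top [193.6 261.9] 0.92
    [ 0.4788 -0.1312  0.0734]
carrier_grip scene [227.7 248.6] 0.69
carrier_grip top [191.3 261.6] 0.67
    [ 0.4905 -0.125  -0.0151]
carrier_foot scene [223.5 249.3] 0.51
carrier_foot top [199. 264.] 0.61
    [ 0.4706 -0.1367  0.0181]Traceback (most recent call last):
  File "<stdin>", line 9, in <module>
ValueError: it knows: base, base_mouth, carrier_foot, carrier_grip, puck_mid, tweezers_mid, vial_mid
```

Run:
```python
from h import *
P={n:viewer.read_camera(n) for n in("scene","top")}
for t in("puck_mid","vial_mid","tweezers_mid"):
    rs=[]
    for n,p in P.items():
        r=models.spot_point(t,p)
        if r: rs.append(ray(p,r[0]["at"])); print(t,n,np.round(r[0]["at"],1),round(r[0]["score"],2))
    if len(rs)==2: print("   ",np.round(tri(rs),4))
out=[]
for n,p in P.items():
    c=p["frame"][110:310,156:356]; out.append(cv2.resize(c,(400,400),interpolation=cv2.INTER_CUBIC))
cv2.imwrite("pics/pair.png",np.hstack(out)[...,::-1])
```

```text
puck_mid scene [204.5 211.6] 0.43
puck_mid top [200.7 212.1] 0.58
    [0.4689 0.0098 0.0053]
vial_mid scene [224.6 298.8] 0.46
vial_mid top [172.3 304.6] 0.53
    [ 0.5392 -0.2479  0.0353]
tweezers_mid scene [265.5 326.9] 0.56
tweezers_mid top [189.1 262.4] 0.61
    [ 0.573  -0.2135 -0.1555]
```

View pics/pair.png

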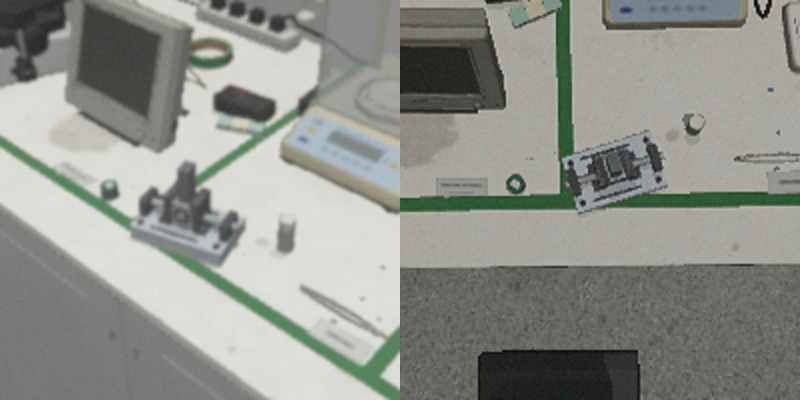

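The picture shows the fixture near col 262, row 195 in the top view. The puck is to its left (col 212, row 201), the vial to its right (col 304, row 172) and the monitor is behind the puck. Next I get the yaw and the tool-frame shift.

```bash
cat >> h.py <<'E'
from scipy.spatial.transform import Rotation as Ro
def onz(p,rc,z):
    o,d=ray(p,rc); return o+d*(z-o[2])/d[2]
def delta(xyz,yaw):
    s=env.read_state(); R=Ro.from_euler("xyz",s["tool_rot"]); G=Ro.from_euler("xyz",[np.pi,0,yaw])
    return R.inv().apply(np.array(xyz)-s["position"])*1000,(R.inv()*G).as_rotvec(degrees=True)
E
python3 - <<'E'
from h import *
p=viewer.read_camera("top")
m=models.silhouettes("base",p)[0]; ys,xs=np.nonzero(m["pixels"]); print(m["score"],m["rect"],len(xs))
pts=np.array([onz(p,(r,c),0.022)[:2] for r,c in zip(ys,xs)]).astype(np.float32)
print(cv2.minAreaRect(pts)); print(pts.mean(0))
s=env.read_state();R=Ro.from_euler("xyz",s["tool_rot"]).as_matrix();print(R.round(3))
for w in ((0.38,0.17,0.25),(0.478,-0.131,0.25)): print((R.T@(np.array(w)-s["position"])*1000).round(1))
E
```

```text
0.69 [263.1, 196.6, 53.6, 40.8] 1226
((0.4782256484031677, -0.1320832371711731), (0.08194967359304428, 0.13713572919368744), 16.03087615966797)
[ 0.4774253  -0.13173614]
[[-0.97   0.242 -0.   ]
 [ 0.242  0.97  -0.   ]
 [ 0.    -0.    -1.   ]]
[-327.5 -342.9  -27.4]
[-495.5 -611.2  -27.4]
```

Request:
move_arm --commands '[[[-0.0205, -0.0214, -0.0034, 0, 0, 0, 0], [-0.0205, -0.0214, -0.0034, 0, 0, 0, 0], [-0.0205, -0.0214, -0.0034, 0, 0, 0, 0], [-0.0205, -0.0214, -0.0034, 0, 0, 0, 0], [-0.0205, -0.0214, -0.0034, 0, 0, 0, 0], [-0.0205, -0.0214, -0.0034, 0, 0, 0, 0], [-0.0205, -0.0214, -0.0034, 0, 0, 0, 0], [-0.0205, -0.0214, -0.0034, 0, 0, 0, 0]]]'

```text
clock: 1.67
position: [0.2635, 0.375, 0.2501]
tool_rot: [3.141, 0.0, 2.897]
wrist_force: [-0.3, -0.3, -0.0]
finger_gap: 0.088
grip_force: 0.0
```

Request:
move_arm --commands '[[[-0.0205, -0.0214, 0, 0, 0, 0, 0], [-0.0205, -0.0214, 0, 0, 0, 0, 0], [-0.0205, -0.0214, 0, 0, 0, 0, 0], [-0.0205, -0.0214, 0, 0, 0, 0, 0], [-0.0205, -0.0214, 0, 0, 0, 0, 0], [-0.0205, -0.0214, 0, 0, 0, 0, 0], [-0.0205, -0.0214, 0, 0, 0, 0, 0], [-0.0205, -0.0214, 0, 0, 0, 0, 0]]]'

```text
clock: 2.33
position: [0.3812, 0.1691, 0.2501]
tool_rot: [3.141, 0.001, 2.897]
wrist_force: [-0.1, 0.5, 0.8]
finger_gap: 0.0879
grip_force: 0.0
```

Request:
move_arm --commands '[[[-0.021, -0.0335, 0, 0, 0, 0, 0], [-0.021, -0.0335, 0, 0, 0, 0, 0], [-0.021, -0.0335, 0, 0, 0, 0, 0], [-0.021, -0.0335, 0, 0, 0, 0, 0], [-0.021, -0.0335, 0, 0, 0, 0, 0], [-0.021, -0.0335, 0, 0, 0, 0, 0], [-0.021, -0.0335, 0, 0, 0, 0, 0], [-0.021, -0.0335, 0, 0, 0, 0, 0]]]'

```text
clock: 3.0
position: [0.4789, -0.1325, 0.2501]
tool_rot: [-3.142, 0.001, 2.896]
wrist_force: [0.7, 0.5, 0.3]
finger_gap: 0.0879
grip_force: 0.0
```

Request:
move_arm --commands '[[[0, 0, 0, 0, 0, 7, 0], [0, 0, 0, 0, 0, 7, 0], [0, 0, 0, 0, 0, 7, 0], [0, 0, 0, 0, 0, 7, 0], [0, 0, 0, 0, 0, 7, 0], [0, 0, 0, 0, 0, 7, 0], [0, 0, 0, 0, 0, 7, 0], [0, 0, 0, 0, 0, 7, 0]]]'

```text
clock: 3.67
position: [0.4787, -0.1304, 0.2499]
tool_rot: [3.142, 0.0, 1.913]
wrist_force: [0.5, 0.3, 0.2]
finger_gap: 0.0879
grip_force: 0.0
```

Run:
```python
from h import *
p=viewer.read_camera("wrist")
cv2.imwrite("pics/w1.png",p["frame"][...,::-1]); print(np.round(ray(p,(192,256)),3).tolist())
for t,z in (("base_mouth",.07),("carrier_grip",.092),("base",0),("carrier_foot",.014)):
    for r in models.spot_point(t,p)[:2]: print(t,np.round(r["at"],1),round(r["score"],2),onz(p,r["at"],z).round(4))
print(env.read_state()["tool_rot"])
```

```text
[[0.455, -0.062, 0.412], [0.094, -0.263, -0.96]]
base_mouth [171.4 254. ] 0.77 [ 0.4775 -0.1329  0.07  ]
base_mouth [250.9 273.2] 0.19 [ 0.5358 -0.2231  0.07  ]
carrier_grip [174.9 256.3] 0.73 [ 0.4798 -0.1313  0.092 ]
base [162.3 256.7] 0.89 [ 0.4813 -0.1336  0.    ]
[-3.14153153e+00  1.73243464e-04  1.92302031e+00]
```

View pics/w1.png

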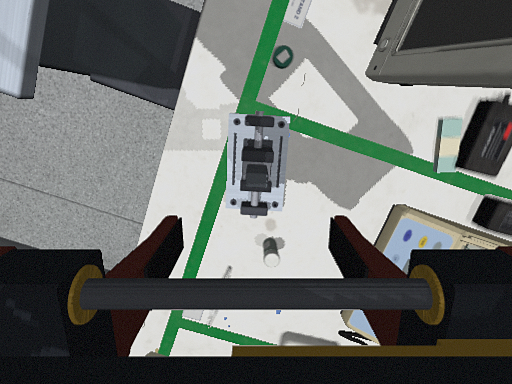

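The fixture is at cols 228–290, rows 112–212, upright in the picture and between the fingers' closing directions (base x). Now I refine the yaw by fitting.

Run:
```python
from h import *
from scipy.optimize import minimize
p=viewer.read_camera("wrist")
m=models.silhouettes("base",p)[0]["pixels"]
print(cv2.minAreaRect(np.array([onz(p,(r,c),0.022)[:2] for r,c in zip(*np.nonzero(m))]).astype(np.float32)))
# bright plate mask fit: render plate hull (+ guide blocks/jaws hull) vs silhouette by IoU
def boxes():
    B=[(-40,40,-65,65,0,22)]
    for s in(1,-1): B+=[(-19,19,*sorted((s*11.5,s*24.5)),22,70)]
    B+=[(-12,12,-8,8,70,112)]
    return [np.array([(x,y,z) for x in b[:2] for y in b[2:4] for z in b[4:]])/1000 for b in B]
BX=boxes()
carr=models.silhouettes("carrier_grip",p); cm=carr[0]["pixels"] if carr else np.zeros_like(m)
print(len(carr), cm.sum(), m.sum())
tgt=(m|cm)
def cost(v):
    R=Ro.from_euler("z",v[2]).as_matrix(); im=np.zeros((384*4,512*4),np.uint8)
    for b in BX:
        q=proj(p,b@R.T+[v[0],v[1],0]); cv2.fillConvexPoly(im,cv2.convexHull(((q+.5)*4*16).astype(np.int32)),255,shift=4)
    f=cv2.resize(im,(512,384),interpolation=cv2.INTER_AREA)/255.
    return np.abs(f-tgt).sum()
r=minimize(cost,[.478,-.132,.28],method="Nelder-Mead",options=dict(initial_simplex=[[.478,-.132,.28],[.484,-.132,.28],[.478,-.126,.28],[.478,-.132,.34]],xatol=1e-5,fatol=.1))
print(r.x,r.fun)
# post top check: project post top corners
R=Ro.from_euler("z",r.x[2]).as_matrix(); print(proj(p,BX[3]@R.T+[*r.x[:2],0]).round(1).tolist())
print(delta((*r.x[:2],.14),r.x[2]+np.pi/2))
f=p["frame"].copy()
for b in BX:
    h=cv2.convexHull(np.round(proj(p,b@R.T+[*r.x[:2],0])*1).astype(np.int32)); 
f=cv2.resize(f[90:240,180:340],(800,750),interpolation=cv2.INTER_CUBIC)
for b in BX:
    q=(proj(p,b@R.T+[*r.x[:2],0])+.5-[180,90])*5
    cv2.polylines(f,[cv2.convexHull(q.astype(np.int32))],True,(255,0,0),1)
cv2.imwrite("pics/fit.png",f[:600,:,::-1] if 0 else cv2.resize(f,(640,600))[...,::-1])
```

```text
((0.4808810353279114, -0.1356305181980133), (0.07989582419395447, 0.1460445076227188), 16.715543746948242)
2 659 5060
[ 0.4798893  -0.13304561  0.29097062] 336.9411764705882
[[245.5, 178.1], [244.1, 187.3], [246.2, 165.0], [244.9, 172.6], [265.4, 179.3], [266.6, 188.7], [266.4, 166.2], [267.7, 174.0]]
(array([ -2.96135256,   0.20791379, 109.89142406]), array([-0.00360612,  0.00539856,  3.40283391]))
```

View pics/fit.png

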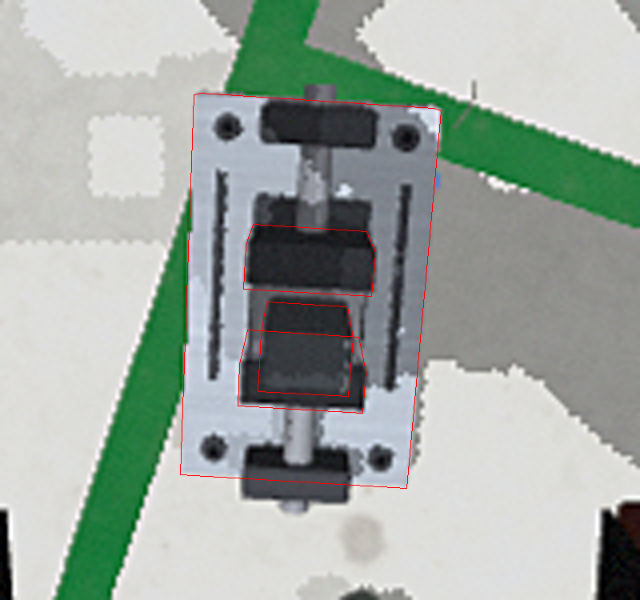

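The fit overlays the plate, jaws and post to within about 1–2 mm (post top at cols 245–268, rows 165–188). Descending.

Request:
move_arm --commands '[[[-0.003, 0, 0.014, 0, 0, 3.1, 0], [0, 0, 0.022, 0, 0, 0, 0], [0, 0, 0.022, 0, 0, 0, 0], [0, 0, 0.022, 0, 0, 0, 0], [0, 0, 0.022, 0, 0, 0, 0], [0, 0, 0.018, 0, 0, 0, 0], [0, 0, 0.012, 0, 0, 0, 0], [0, 0, 0, 0, 0, 0, 0]]]'

```text
clock: 4.73
position: [0.4779, -0.1324, 0.1156]
tool_rot: [-3.138, -0.003, 1.866]
wrist_force: [0.3, -0.1, -0.8]
finger_gap: 0.0879
grip_force: 0.0
```

Run:
```python
from h import *
print(delta((.4799,-.133,.08),.288+np.pi/2), env.read_state()["position"])
P={n:viewer.read_camera(n) for n in("scene","wrist")}
out=[cv2.resize(P["scene"]["frame"][130:250,170:330],(400,300)),cv2.resize(P["wrist"]["frame"],(400,300))]
cv2.imwrite("pics/pre.png",np.hstack(out)[...,::-1])
```

```text
(array([-1.27522485,  1.86934012, 35.54587073]), array([-0.21224812, -0.17045465,  0.43717398])) [ 0.47789678 -0.13238812  0.11555618]
```

View pics/pre.png

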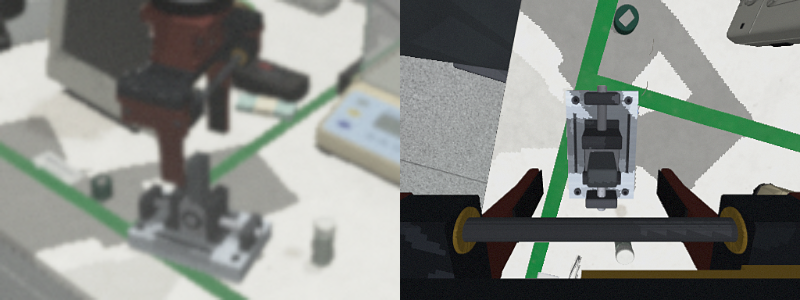

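The fingers straddle the post evenly (wrist half: cols 543 and 657, post at 603). Lowering to TCP z = 0.080, then closing.

Request:
move_arm --commands '[[[-0.0013, 0.0019, 0.008, 0, 0, 0, 0], [0, 0, 0.01, 0, 0, 0, 0], [0, 0, 0.01, 0, 0, 0, 0], [0, 0, 0.0075, 0, 0, 0, 0], [0, 0, 0, 0, 0, 0, 0], [0, 0, 0, 0, 0, 0, 0], [0, 0, 0, 0, 0, 0, 0], [0, 0, 0, 0, 0, 0, 0]]]'

```text
clock: 5.5
position: [0.4822, -0.134, 0.0827]
tool_rot: [3.141, 0.0, 1.865]
wrist_force: [0.7, -0.0, -0.8]
finger_gap: 0.0878
grip_force: 0.0
```

Run:
```python
from h import *
s=env.read_state(); print(delta((.4799,-.133,.08),.288+np.pi/2), s["position"],s["wrist_force"])
p=viewer.read_camera("wrist")
for t,z in (("base_mouth",.07),("carrier_grip",.092),("base",0)):
    for r in models.spot_point(t,p)[:1]: print(t,np.round(r["at"],1),round(r["score"],2),onz(p,r["at"],z).round(4))
```

```text
(array([ 1.59055527, -1.89132087,  2.66161506]), array([0.02128815, 0.02679245, 0.37456028])) [ 0.4821703  -0.13397211  0.08266306] [ 0.70488116 -0.00524343 -0.80795193]
carrier_grip [232.8 252.4] 0.61 [ 0.4796 -0.1311  0.092 ]
base [190.8 254.1] 0.91 [ 0.4805 -0.1326  0.    ]
```

Request:
move_arm --commands '[[[0.0013, -0.0018, 0.0015, 0, 0, 0, 0], [0, 0, 0, 0, 0, 0, 0], [0, 0, 0, 0, 0, 0, 100], [0, 0, 0, 0, 0, 0, 150], [0, 0, 0, 0, 0, 0, 170], [0, 0, 0, 0, 0, 0, 255], [0, 0, 0, 0, 0, 0, 255], [0, 0, 0, 0, 0, 0, 255]]]'

```text
clock: 6.37
position: [0.4798, -0.1332, 0.0809]
tool_rot: [-3.142, 0.0, 1.865]
wrist_force: [-1.0, 0.5, -0.7]
finger_gap: 0.0513
grip_force: 0.0
```

Request:
move_arm --commands '[[[0, 0, 0, 0, 0, 0, 255], [0, 0, 0, 0, 0, 0, 255], [0, 0, 0, 0, 0, 0, 255], [0, 0, 0, 0, 0, 0, 255], [0, 0, 0, 0, 0, 0, 255], [0, 0, 0, 0, 0, 0, 255], [0, 0, 0, 0, 0, 0, 255], [0, 0, 0, 0, 0, 0, 255]]]'

```text
clock: 7.03
position: [0.4798, -0.1332, 0.0809]
tool_rot: [-3.142, 0.0, 1.865]
wrist_force: [0.3, 0.1, 0.0]
finger_gap: 0.0237
grip_force: 30.0
```

Grip is on the post (23.7 mm gap, 30 N). Rock towards base +y (tool +x), about the foot, 67 mm below the TCP.

Request:
move_arm --commands '[[[0.0013, 0, -0.0001, 0, -1.1, 0, 255], [0.0013, 0, -0.0001, 0, -1.1, 0, 255], [0.0013, 0, -0.0001, 0, -1.1, 0, 255], [0.0013, 0, -0.0001, 0, -1.1, 0, 255], [0.0013, 0, -0.0001, 0, -1.1, 0, 255], [0.0013, 0, -0.0001, 0, -1.1, 0, 255], [0.0013, 0, -0.0001, 0, -1.1, 0, 255], [0.0013, 0, -0.0001, 0, -1.1, 0, 255]]]'

```text
clock: 7.7
position: [0.4777, -0.1241, 0.0814]
tool_rot: [3.141, 0.156, 1.866]
wrist_force: [-0.1, -3.6, -1.1]
finger_gap: 0.0238
grip_force: 30.0
```

Request:
move_arm --commands '[[[0, 0, 0, 0, 0, 0, 255], [0, 0, 0, 0, 0, 0, 255], [0, 0, 0, 0, 0, 0, 255], [0, 0, 0, 0, 0, 0, 255], [0, 0, 0, 0, 0, 0, 255], [0, 0, 0, 0, 0, 0, 255], [0, 0, 0, 0, 0, 0, 255], [0, 0, 0, 0, 0, 0, 255]]]'

```text
clock: 8.37
position: [0.4773, -0.1235, 0.0811]
tool_rot: [3.141, 0.154, 1.865]
wrist_force: [0.7, -3.2, -0.8]
finger_gap: 0.0237
grip_force: 30.0
```

Run:
```python
from h import *
s=env.read_state(); print(s["position"],s["tool_rot"],s["wrist_force"],s["moment"]); R=Ro.from_euler("xyz",s["tool_rot"]).as_matrix(); print("axis lean along base y",R[:,2]@[-.29,.957,0])
P={n:viewer.read_camera(n) for n in("scene","wrist")}
out=[cv2.resize(P["scene"]["frame"][160:235,200:300],(400,300)),cv2.resize(P["wrist"]["frame"][130:295,146:366],(400,300))]
cv2.imwrite("pics/lean1.png",np.hstack(out)[...,::-1])
```

```text
[ 0.47727022 -0.12348789  0.08113238] [3.14094589 0.15424244 1.86519125] [ 0.68880487 -3.17305205 -0.82614016] [-0.82336067 -0.39374825  0.01265269]
axis lean along base y -0.1536275225491989
```

View pics/lean1.png

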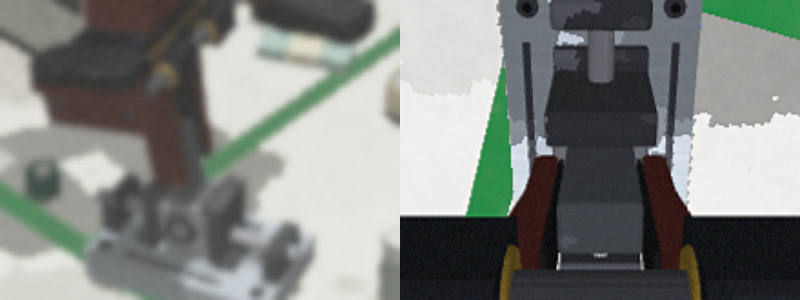

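Wrist half: the carrier leans against the upper (+y) jaw (rows 85–145), with the fingers clear of the jaws. The 3 N side load is as expected. Rocking back and over to -y.

Request:
move_arm --commands '[[[-0.0013, 0, 0.0001, 0, 1.1, 0, 255], [-0.0013, 0, 0.0001, 0, 1.1, 0, 255], [-0.0013, 0, 0.0001, 0, 1.1, 0, 255], [-0.0013, 0, 0.0001, 0, 1.1, 0, 255], [-0.0013, 0, 0.0001, 0, 1.1, 0, 255], [-0.0013, 0, 0.0001, 0, 1.1, 0, 255], [-0.0013, 0, 0.0001, 0, 1.1, 0, 255], [-0.0013, 0, 0.0001, 0, 1.1, 0, 255]]]'

```text
clock: 9.13
position: [0.4792, -0.1323, 0.0809]
tool_rot: [-3.141, -0.003, 1.865]
wrist_force: [0.8, -0.5, -0.1]
finger_gap: 0.0235
grip_force: 30.0
```

Request:
move_arm --commands '[[[-0.0013, 0, -0.0001, 0, 1.1, 0, 255], [-0.0013, 0, -0.0001, 0, 1.1, 0, 255], [-0.0013, 0, -0.0001, 0, 1.1, 0, 255], [-0.0013, 0, -0.0001, 0, 1.1, 0, 255], [-0.0013, 0, -0.0001, 0, 1.1, 0, 255], [-0.0013, 0, -0.0001, 0, 1.1, 0, 255], [-0.0013, 0, -0.0001, 0, 1.1, 0, 255], [-0.0013, 0, -0.0001, 0, 1.1, 0, 255]]]'

```text
clock: 9.8
position: [0.4821, -0.1423, 0.081]
tool_rot: [-3.141, -0.158, 1.865]
wrist_force: [-0.7, 4.9, -0.5]
finger_gap: 0.024
grip_force: 30.0
```

Request:
move_arm --commands '[[[0, 0, 0, 0, 0, 0, 255], [0, 0, 0, 0, 0, 0, 255], [0, 0, 0, 0, 0, 0, 255], [0, 0, 0, 0, 0, 0, 255], [0, 0, 0, 0, 0, 0, 255], [0, 0, 0, 0, 0, 0, 255], [0, 0, 0, 0, 0, 0, 255], [0, 0, 0, 0, 0, 0, 255]]]'

```text
clock: 10.47
position: [0.4824, -0.1429, 0.0811]
tool_rot: [-3.141, -0.154, 1.866]
wrist_force: [-1.6, 3.3, -3.8]
finger_gap: 0.0238
grip_force: 30.0
```

Request:
move_arm --commands '[[[0.0013, 0, 0.0001, 0, -1.1, 0, 255], [0.0013, 0, 0.0001, 0, -1.1, 0, 255], [0.0013, 0, 0.0001, 0, -1.1, 0, 255], [0.0013, 0, 0.0001, 0, -1.1, 0, 255], [0.0013, 0, 0.0001, 0, -1.1, 0, 255], [0.0013, 0, 0.0001, 0, -1.1, 0, 255], [0.0013, 0, 0.0001, 0, -1.1, 0, 255], [0.0013, 0, 0.0001, 0, -1.1, 0, 255]]]'

```text
clock: 11.13
position: [0.4808, -0.1335, 0.0817]
tool_rot: [3.14, 0.004, 1.866]
wrist_force: [0.1, 0.3, -2.9]
finger_gap: 0.0238
grip_force: 30.0
```

Run:
```python
from h import *
p=viewer.read_camera("wrist"); s=env.read_state(); print(s["clock"],s["position"],s["tool_rot"],s["wrist_force"],s["moment"])
cv2.imwrite("pics/cen.png",cv2.resize(p["frame"][80:330,126:386],(624,600))[...,::-1])
```

```text
11.1833 [ 0.48002901 -0.13266171  0.08160374] [3.14071513 0.00356098 1.86585012] [-0.03726938  0.77539023 -2.26639243] [0.05897498 0.15865221 0.01327565]
```

View pics/cen.png

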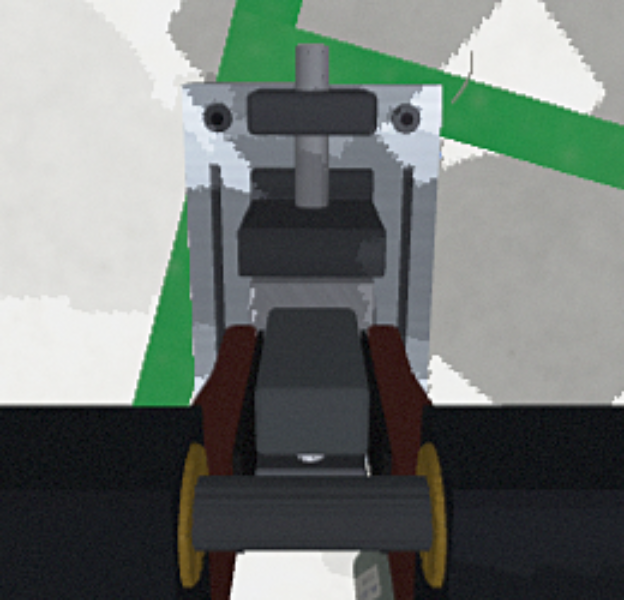

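The +y jaw is pushed well back (rod at rows 45–90 sticks out past the plate) and the carrier is centred. Lift gently first.

Request:
move_arm --commands '[[[0, 0, 0, 0, 0, 0, 255], [0, 0, -0.001, 0, 0, 0, 255], [0, 0, -0.001, 0, 0, 0, 255], [0, 0, -0.002, 0, 0, 0, 255], [0, 0, -0.002, 0, 0, 0, 255], [0, 0, -0.002, 0, 0, 0, 255], [0, 0, 0, 0, 0, 0, 255], [0, 0, 0, 0, 0, 0, 255]]]'

```text
clock: 11.85
position: [0.48, -0.1333, 0.0895]
tool_rot: [3.141, 0.0, 1.865]
wrist_force: [-0.7, 0.5, -1.8]
finger_gap: 0.0239
grip_force: 30.0
```

The wrist carries only about the carrier's weight, so it is free of the lips. Lift 70 mm more.

Request:
move_arm --commands '[[[0, 0, -0.005, 0, 0, 0, 255], [0, 0, -0.005, 0, 0, 0, 255], [0, 0, -0.005, 0, 0, 0, 255], [0, 0, -0.005, 0, 0, 0, 255], [0, 0, -0.005, 0, 0, 0, 255], [0, 0, -0.005, 0, 0, 0, 255], [0, 0, -0.005, 0, 0, 0, 255], [0, 0, -0.005, 0, 0, 0, 255]]]'

```text
clock: 12.52
position: [0.4798, -0.1331, 0.1299]
tool_rot: [3.141, 0.0, 1.865]
wrist_force: [-0.0, 0.1, -2.8]
finger_gap: 0.0238
grip_force: 30.0
```

Request:
move_arm --commands '[[[0, 0, -0.006, 0, 0, 0, 255], [0, 0, -0.006, 0, 0, 0, 255], [0, 0, -0.006, 0, 0, 0, 255], [0, 0, -0.006, 0, 0, 0, 255], [0, 0, -0.004, 0, 0, 0, 255], [0, 0, -0.002, 0, 0, 0, 255], [0, 0, 0, 0, 0, 0, 255], [0, 0, 0, 0, 0, 0, 255]]]'

```text
clock: 13.18
position: [0.4798, -0.1331, 0.1593]
tool_rot: [-3.142, 0.0, 1.865]
wrist_force: [-0.8, -0.0, -2.1]
finger_gap: 0.0237
grip_force: 30.0
```

Request:
move_arm --commands '[[[0, 0, 0, 0, 0, 0, 255], [0, 0, 0, 0, 0, 0, 255], [0, 0, 0, 0, 0, 0, 255], [0, 0, 0, 0, 0, 0, 255], [0, 0, 0, 0, 0, 0, 255], [0, 0, 0, 0, 0, 0, 255], [0, 0, 0, 0, 0, 0, 255], [0, 0, 0, 0, 0, 0, 255]]]'

```text
clock: 13.85
position: [0.4798, -0.1332, 0.1593]
tool_rot: [-3.142, 0.0, 1.865]
wrist_force: [-0.9, -0.2, -2.5]
finger_gap: 0.0238
grip_force: 30.0
```

Run:
```python
from h import *
P={n:viewer.read_camera(n) for n in("scene","wrist")}
out=[cv2.resize(P["scene"]["frame"][130:250,170:330],(400,300)),cv2.resize(P["wrist"]["frame"],(400,300))]
cv2.imwrite("pics/end.png",np.hstack(out)[...,::-1])
```

```text
(no output)
```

View pics/end.png

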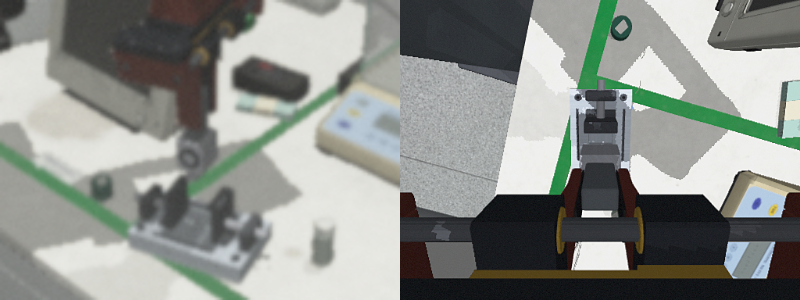

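The carrier hangs upright above the fixture (scene half, around (197,150)), both jaws stand open with a wide gap, and the puck and vial are untouched. The foot is at about 0.092 m. Handing in.

```bash
python3 -c "
from plant import env
print(env.finish_job())"
```

```text
the job is handed in; nothing more can be done
None
```

I rocked the carrier free towards both jaws and lifted it straight out. It was handed in held upright and still over the fixture, its foot about 2 cm above the jaw tops; the judge's verdict was not shown.

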